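# Ready the belt rig: hang the pulley carrier, hold the tensioner back

## Task

Get the belt rig ready for a new belt: hook the pulley carrier onto the rail near the end with the ball knob, slide it along without lifting it off until its hook hangs between the two tape bands, and let go of it. Then press the sprung tensioner arm down at its idler block until the pawl has clicked over it, push a little further so that the arm stands clear of the pawl, and finish while still holding it down there with the fingers: do not let go at the end. Push gently, never ramming the arm into its stop, and leave the screwdriver, can and bin alone.

Things in the scene. Friction and masses are not known exactly. Their poses are not given: they have to be found in the camera images.
- carrier: Steel pulley carrier, 170 mm tall, 0.3-0.6 kg, upright on the bench at first. Origin: centre of underside, z up. Foot block 48 (x) x 40 (y) x 36 mm; grey wheel (radius 20) on its +x face to x=38, top z=42. Stem x=-22..-12, 24 wide in y, up to a crossbar x=-22..22, z=115-125, whose lip hangs at x=12..22, z=95-115. So the hook opens to +x between wheel and lip.
- grip_tab (a point): Point in the carrier's upright black grip tab (16 mm in x, 20 mm in y, z = 125 to 170 mm of the carrier), 150 mm above the carrier's origin; axes as the carrier.
- hook_seat (a point): Point in the carrier's hook, 107 mm above its origin: on the rail's axis when it hangs (stem and lip are 24 mm apart). The foot block lies under it, so it cannot be hooked straight down: bring the rail in sideways from the carrier's +x through the window (carrier z = 42 to 95 mm), then lower. Axes as the carrier.
- rail_axis (a point): Middle of the axis of the fixed level round steel rail, 16 mm thick, 170 mm above the bench, along this y from -158 to +158 mm between two dark uprights (30 x 24 mm, 12 mm higher than the axis). The -y upright has a black ball knob (radius 15, top 40 mm above the axis). x points away from the robot within 0.12 rad: the carrier goes on from the -x side, its x along this x.
- mark: Two turns of black tape round the rail, each 5 mm wide, 40 mm apart. Origin on the rail's axis midway between them, axes as the rail's; 10 to 90 mm to the +y side of the rail's middle. The 24 mm wide hook belongs midway between the bands.
- rail: The rail stand as a whole, fixed; origin on the bench under the middle of the rail, axes as rail_axis. Its two feet at the uprights are 130 mm long in x, 50 mm in y, 10 mm high.
- stand: Fixed tensioner stand, origin on the bench, z up. Base plate 10 mm high, x = -46 to 64 mm, y = -120 to 130 mm. An aluminium guide block for the pawl stands at x = 32 to 50, y = -5 to 25 mm, up to 126 mm; two cheek plates at the pivot (|x| to 21, y = 53 to 97 mm) up to 95 mm.
- pivot (a point): The arm's pivot, axes as the stand (at x = 0, y = 70 mm, z = 75 mm of the stand). The hinge axis is x; the arm points from here to the stand's -y and upward.
- tensioner (a joint): Angle (rad) of the sprung arm: 0 = up at rest; grows as pressed down; 1.0 = hard stop. Its elevation above level is 0.80 minus this. It springs back: 4 N at the idler at 0, 9 N at 0.85, up to 3 N more while passing the pawl. At about 0.67 the pawl clicks over it; let go, it would stay at 0.67 on the pawl. Hold it clear of the pawl: 0.76 to 0.98.
- idler_pad (a point): Centre of the top face of the idler block at the arm's end: 130 mm from the pivot along the arm, 14 mm above the arm's centre line. The face is 40 mm (along x) by 50 mm (along the arm), grey, and tilts with the arm; a steel roller (radius 18 mm) sticks out 20 mm from the block's +x side.
- pawl (a joint): Position (m) of the sprung pawl bolt, which reaches over the arm from the +x side 60 mm from the pivot: 0 = fully out, about 0.007 while the passing arm pushes its sloped nose aside, back to 0 at the click.
- screwdriver: bystander: screwdriver lying on the bench
- can: bystander: metal can, radius 30 mm, 110 mm tall; origin at the centre of its underside
- bin: bystander: open grey parts bin 100 x 130 x 55 mm; origin at the centre of its underside

How it is judged:
By the outcome, as a careful person would: the job done as asked, in the order asked, and still so for the second after the job is handed in, while the arm keeps its last pose, push and grip.
It also fails if it takes over 59 s, if anything falls off the work surface, if the arm or the gripper's body presses on something with over 40 N, if the wrist force passes 120 N, or if a joint passes its speed limit or range.

## Robot

A 6-joint arm with a two-finger parallel gripper is mounted at the origin on the work surface. World frame = base frame: x ahead of the robot, y to its left, z up, the work surface at z = 0. Lengths are in mm, angles in rad, forces in N, time in s.
With the tool pointing down it reaches from about 300 to 775 mm from the base axis. Payload 14.6 kg.
Tool frame: the origin (TCP) lies between the finger pads; the fingertips stand 19 mm ahead of it and the grasp point (between the pads) is the TCP; x points along the fingers, y is the direction in which the jaws open and shut, and the axes are right-handed (so a half turn about x gives the same grasp; the last joint's range is limited). The gripper opens to 94 mm and grips with 3 to 60 N. Pads are 16 mm wide; open, the fingers measure 119 mm over their backs; the gripper's body (75 mm by 177 mm) begins 78 mm behind the grasp point.
Start: joints at [1.103, 0.3, 1.521, -0, 1.321, -0.067], TCP at [214.582, 506.403, 224.446] pointing down, gripper open.
Joint ranges: [-3.03, 3.03], [-0.79, 2.21], [0.23, 2.52], [-1.04, 4.18], [0, 3.07], [-2.55, 2.55]. Speed limits (rad/s): [2.22, 2.22, 2.57, 3.14, 3.14, 3.14].

## Interface

Orientations are given as [roll, pitch, yaw] about the fixed x, y, z axes, in that order (R = Rz(yaw) Ry(pitch) Rx(roll)).
In Python, from cell import manip gives the robot as it stands.
- The arm moves only by the tool jog_arm, never from a script. Its argument "series" is one flat list of numbers, 7 for each row, row after row: the turn, a rotation vector about the world's x, y, z in rad, then the shift along the world's x, y, z in m, then the opening, from -1 (shut) to 1 (fully open). A call has 1 to 20 rows; each row is the pose to reach, as a shift and turn from the pose commanded when the call began; what a row does not reach only later rows make up. A row lasts 1/8 s, in which the tool goes at most 62.5 mm and 10.7 degrees, less where a joint would pass 70% of its speed; a pose out of reach is approached as far as the arm can. A call with a gripper value outside its range is refused whole. The fingers move at their own pace and stop on an object; "squeeze" is the grip in N (left out, the last holds). Time passes only in rows, so rows that repeat a pose let the fingers close. It gives the time, the measured TCP pose, the force and the opening at its end, in the units of the state.
- manip.read_state(): the state, without advancing time (a new reading comes with each control period).
- manip.camera(name): name is "scene" or "side" or "wrist"; returns a dict with "color" (420x560x3 uint8, blue, green, red), "range_z" (420x560 float32, mm along the optical axis (not along the pixel's ray), 0 where there is no reading), "fx", "fy", "cx", "cy" (pixels), "pose" (4x4, takes a point from camera to world coordinates); the wrist camera has in their place "mount" (4x4, takes a point from camera to tool coordinates, whose origin is the TCP and whose axes are the tool frame's). Camera axes: x right, y down, z forward; pixel columns grow to the right and rows downward; lengths in mm; the calibration is good to about 2 mm. A picture is of the moment at which its call begins: read the wrist's pose just before it.
- manip.sign_off(): hands the job in, once; it reports no verdict.
The state is a dict: "clock": time; "joints": joint angles; "qd": joint speeds; "effort": joint torques, N m; "eef_pos": TCP position; "eef_rot": TCP orientation; "wrist_force": force on the tool from outside, world axes, zero at the start; "moment": the same for the moment, N m; "finger_gap": finger opening in mm.
Only numpy, scipy, OpenCV 4.12 (cv2) and the standard library are available. Lean on these libraries where they do the work, as an engineer would, in place of code of your own. Each camera call takes 0.05 s, during which the arm holds its last target.

## Working session

There is one attempt and no reset: what is moved stays moved. The work goes in short steps, Python scripts to look and compute and a tool call to move; the robot and the scene stay as the last step left them, time stands still between calls to the robot, and variables do not carry over. Pictures are saved under pics/ and viewed, and the job is handed in when it is done.

Besides the shell and the picture viewer there is one more tool, called after ">>>" by a JSON object that holds its "api" and its "payload", one argument or row to a line. jog_arm: Moves the arm, as the interface text tells. Its arguments: {"type":"object","properties":{"series":{"type":"array","items":{"type":"number"}},"squeeze":{"type":"number"}},"required":["series"]}

```bash
ls; mkdir -p pics; python3 - <<'E'
from cell import manip
import cv2,numpy as np
s=manip.read_state();print(s)
for n in ["scene","side","wrist"]:
    c=manip.camera(n);cv2.imwrite(f"pics/{n}0.png",c["color"])
    np.savez(f"{n}0.npz",**c)
    print(n,c["fx"],c["fy"],c["cx"],c["cy"]);print(np.round(c.get("pose",c.get("mount")),3))
E
```

```text
pics
{'clock': 0.0, 'joints': array([ 1.10337425e+00,  3.00463845e-01,  1.52160094e+00,  2.99717551e-05,
        1.32071570e+00, -6.65864367e-02]), 'qd': array([ 0.00153004,  0.00207685,  0.00104339,  0.00103768,  0.0006218 ,
       -0.00037443]), 'effort': array([ 1.18653523e-03, -5.31797898e+01, -3.52743816e+01,  7.08540785e-02,
        2.43704132e-02, -1.60644604e-04]), 'eef_pos': array([214.47833337, 506.18297331, 223.88190371]), 'eef_rot': array([-1.66181781,  1.56960814, -2.06266088]), 'wrist_force': array([ 0.29593388, -0.49869393,  0.39801395]), 'moment': array([-0.02118104,  0.04057134,  0.00605073]), 'finger_gap': 93.70360524150641}
scene 429.5300520475907 429.5300520475907 274.6993515011728 208.91901580873753
[[ 2.550000e-01  5.120000e-01 -8.200000e-01  1.386618e+03]
 [ 9.670000e-01 -1.500000e-01  2.070000e-01 -1.000190e+02]
 [-1.700000e-02 -8.460000e-01 -5.340000e-01  6.418640e+02]
 [ 0.000000e+00  0.000000e+00  0.000000e+00  1.000000e+00]]
side 444.5344095933543 444.5344095933543 279.22809649631847 214.73149366603877
[[ 8.60000e-01 -3.68000e-01  3.55000e-01  2.54493e+02]
 [-5.11000e-01 -5.98000e-01  6.18000e-01 -5.28357e+02]
 [-1.50000e-02 -7.12000e-01 -7.02000e-01  8.43042e+02]
 [ 0.00000e+00  0.00000e+00  0.00000e+00  1.00000e+00]]
wrist 327.5467580429958 327.5467580429958 281.8928974207294 208.37998761812636
[[ 1.00000e-03 -2.33000e-01  9.72000e-01 -1.59912e+02]
 [ 1.00000e+00 -1.00000e-03 -1.00000e-03 -1.81000e-01]
 [ 1.00000e-03  9.72000e-01  2.33000e-01 -6.86010e+01]
 [ 0.00000e+00  0.00000e+00  0.00000e+00  1.00000e+00]]
```

View pics/scene0.png

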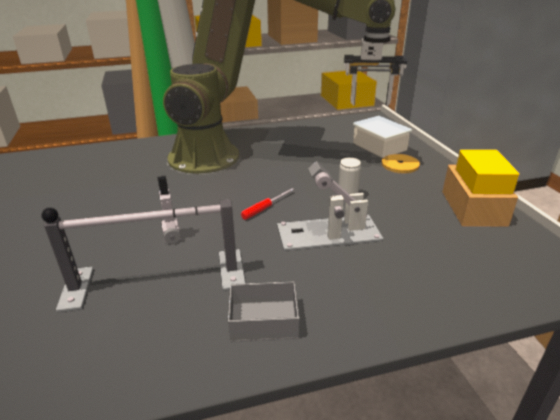

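View pics/side0.png

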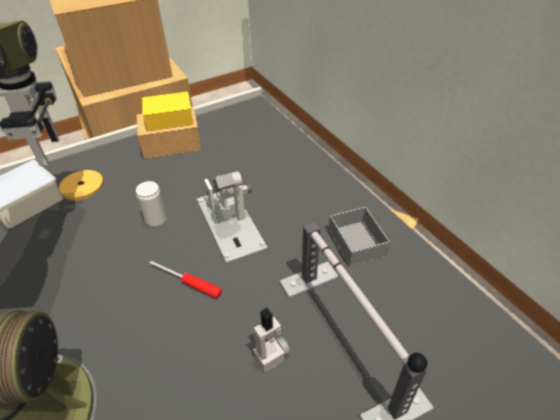

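View pics/wrist0.png

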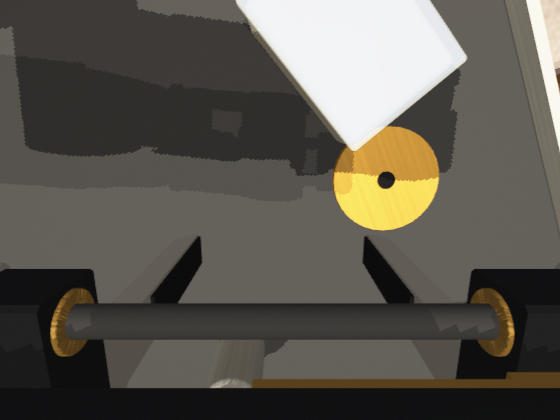

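The scene view shows the rail from the knob (50,215) to the upright (228,205), with the carrier at (165,210) behind it on the robot's side. The tensioner is at (330,220) with its idler at (320,175), the can at (349,175) and the screwdriver at (268,203). The side view shows the carrier at (268,340), the tape bands near (330,255), and the tensioner at (230,200).

```bash
cat > h.py <<'E'
import numpy as np,cv2
def load(n): return dict(np.load(n+'.npz'))
def xyz(c):
    d=c['range_z'];v,u=np.mgrid[:d.shape[0],:d.shape[1]]
    P=np.stack([(u-c['cx'])/c['fx']*d,(v-c['cy'])/c['fy']*d,d],-1)
    T=c['pose'];W=P@T[:3,:3].T+T[:3,3];W[d<=0]=np.nan;return W
def proj(c,p):
    T=c['pose'];q=(np.atleast_2d(p)-T[:3,3])@T[:3,:3]
    return np.stack([q[:,0]/q[:,2]*c['fx']+c['cx'],q[:,1]/q[:,2]*c['fy']+c['cy']],-1)
def crop(c,x0,y0,x1,y1,name,k):
    im=c['color'][y0:y1,x0:x1];cv2.imwrite(name,cv2.resize(im,None,fx=k,fy=k,interpolation=cv2.INTER_CUBIC))
E
python3 - <<'E'
from h import *
s=load('scene0');d=load('side0')
crop(s,30,165,250,315,'pics/s_rail.png',3.6)
crop(s,260,140,400,255,'pics/s_tens.png',5)
crop(d,230,220,440,420,'pics/d_rail.png',3)
crop(d,130,160,280,270,'pics/d_tens.png',5)
for n,c in(('scene',s),('side',d)):
    W=xyz(c)
    m=(W[...,2]>8)&(W[...,2]<260)&(W[...,0]>250)&(W[...,0]<900)&(abs(W[...,1])<500)
    P=W[m]; 
    # top-down map image, 1px = 1mm, color=height
    im=np.zeros((650,1000,3),np.uint8)
    for p in P[np.argsort(P[:,2])]:
        x,y=int(900-p[0]),int(500-p[1])
        col=cv2.applyColorMap(np.uint8([[min(255,p[2]*1.2)]]),cv2.COLORMAP_JET)[0,0].tolist()
        cv2.rectangle(im,(y,x),(y+1,x+1),col,-1)
    cv2.imwrite(f'pics/top_{n}.png',cv2.resize(im,(800,520)))
E
```

```text
(no output)
```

View pics/s_rail.png

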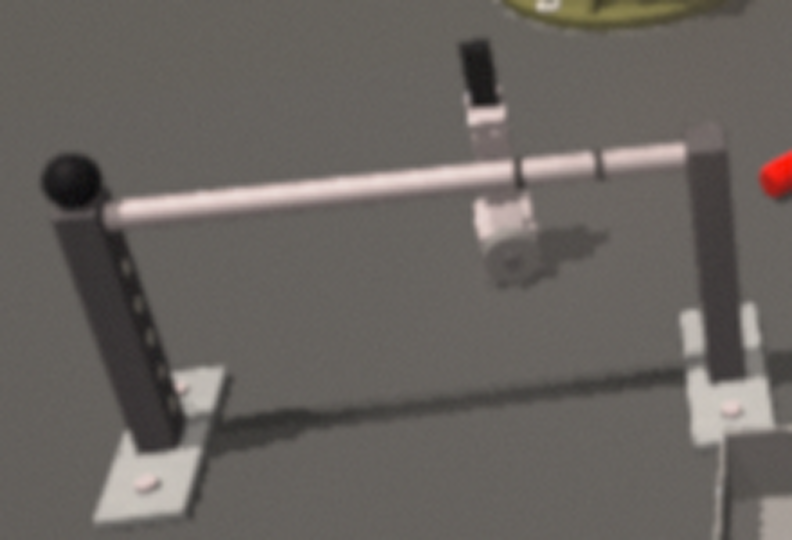

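View pics/s_tens.png

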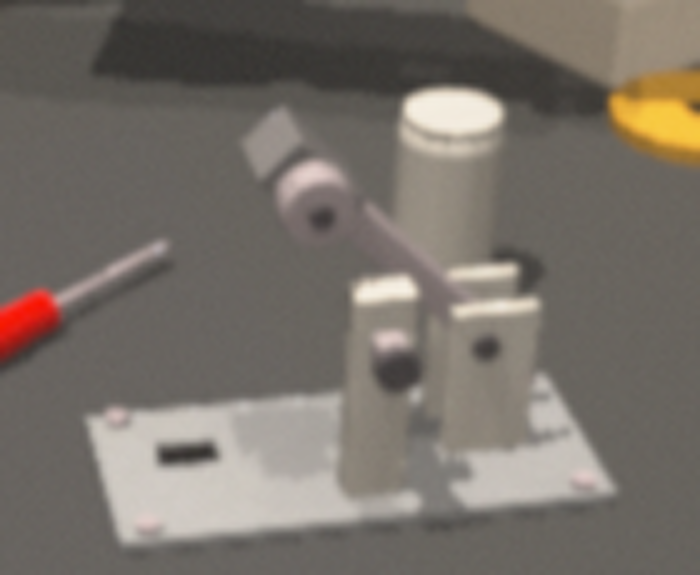

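View pics/d_rail.png

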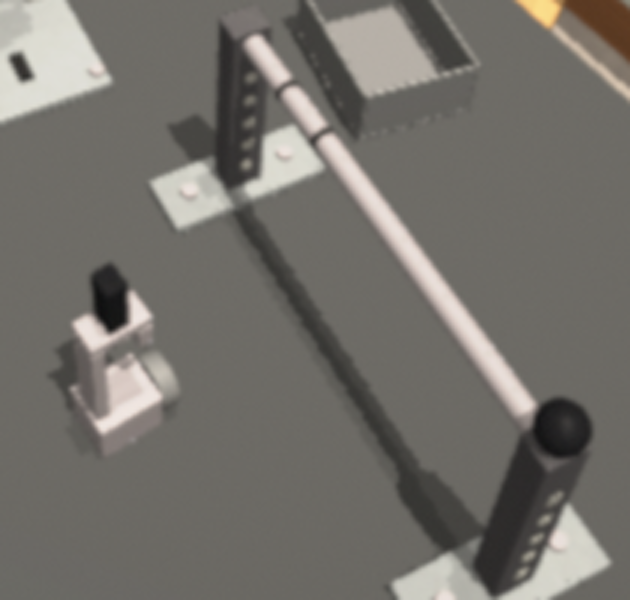

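View pics/d_tens.png

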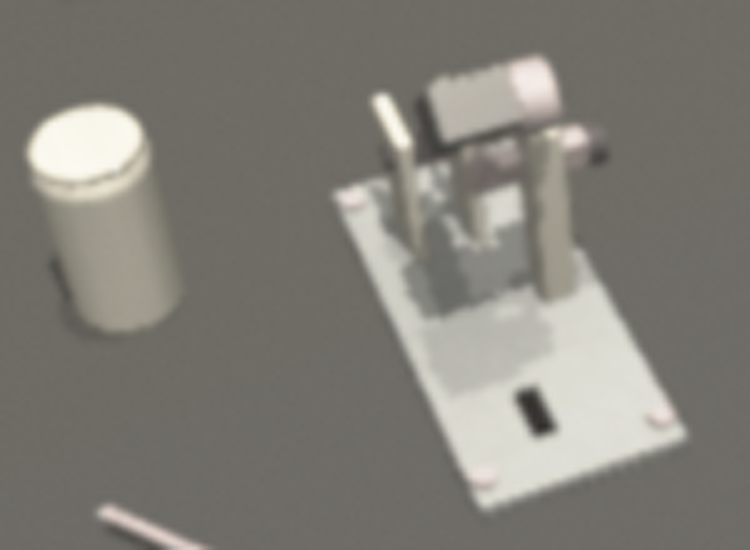

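View pics/top_scene.png

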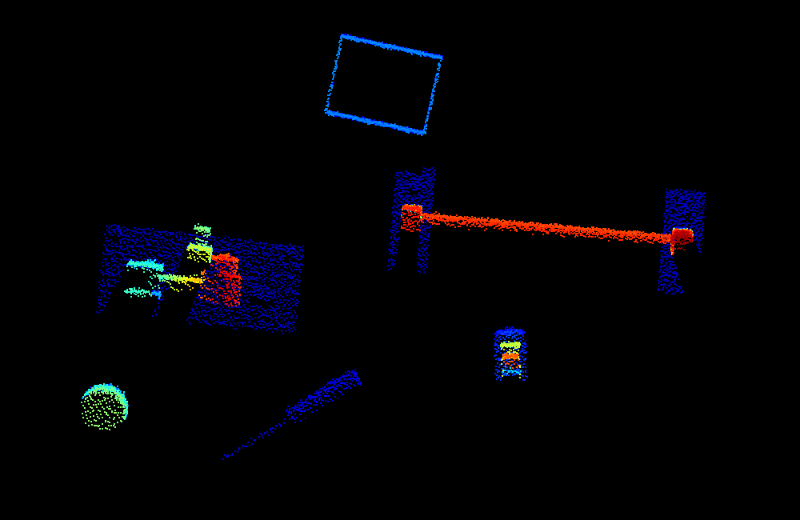

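View pics/top_side.png

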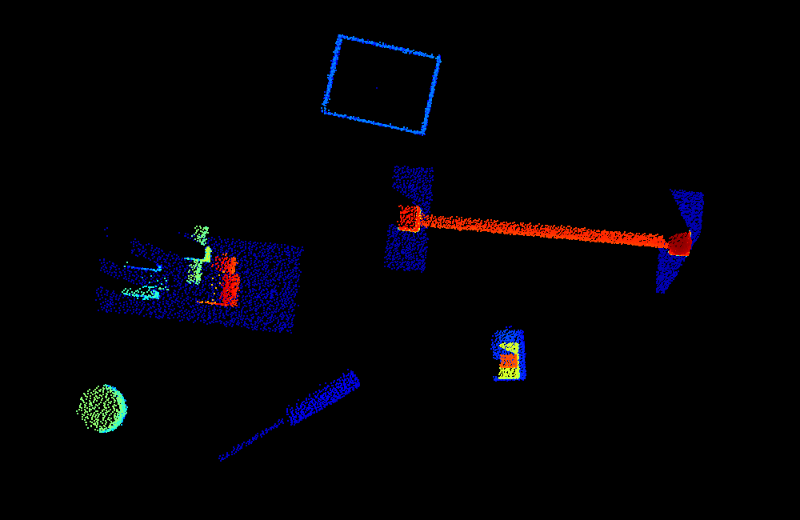

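```bash
cat > fit.py <<'E'
from h import *
from scipy.optimize import least_squares
def box(p,lo,hi):
    lo=np.array(lo,float);hi=np.array(hi,float);c=(lo+hi)/2;q=abs(p-c)-(hi-lo)/2
    return np.linalg.norm(np.maximum(q,0),axis=1)+np.minimum(q.max(1),0)
def cyl(p,c,ax,r,h):
    q=p-np.array(c,float);a=q[:,ax];o=np.delete(q,ax,1)
    d=np.stack([np.linalg.norm(o,axis=1)-r,abs(a)-h],1)
    return np.linalg.norm(np.maximum(d,0),axis=1)+np.minimum(d.max(1),0)
def carrier(p): return np.min([box(p,[-24,-20,0],[24,20,36]),cyl(p,[31,0,22],0,20,7),box(p,[-22,-12,36],[-12,12,115]),
  box(p,[-22,-12,115],[22,12,125]),box(p,[12,-12,95],[22,12,115]),box(p,[-8,-10,125],[8,10,170])],0)
def rail(p): return np.min([cyl(p,[0,0,170],1,8,158),box(p,[-15,158,0],[15,182,182]),box(p,[-15,-182,0],[15,-158,182]),
  np.linalg.norm(p-[0,-170,195],axis=1)-15,box(p,[-65,145,0],[65,195,10]),box(p,[-65,-195,0],[65,-145,10])],0)
def stand(p,a=0.):
    # stand incl arm
    e=.8-a; q=p-np.array([0,70,75.]); d=np.array([0,-np.cos(e),np.sin(e)]);n=np.array([0,np.sin(e),np.cos(e)])
    L=np.stack([q[:,0],q@d,q@n],1)
    return np.min([box(p,[-46,-120,0],[64,130,10]),box(p,[32,-5,0],[50,25,126]),box(p,[13,53,0],[21,97,95]),box(p,[-21,53,0],[-13,97,95]),
      box(L,[-20,105,-14],[20,155,14]),cyl(L,[30,130,0],0,18,10),box(L,[-6,0,-8],[6,110,8])],0)
def fit(P,sdf,x0):
    def f(v):
        c,s=np.cos(v[2]),np.sin(v[2]);R=np.array([[c,-s,0],[s,c,0],[0,0,1]])
        return sdf((P-[v[0],v[1],v[3] if len(v)>3 else 0])@R)
    r=least_squares(f,x0,loss='soft_l1',f_scale=2.,x_scale=[10,10,.1,10][:len(x0)]);return r.x,np.median(abs(f(r.x)))
def sel(W,lo,hi):
    P=W.reshape(-1,3);m=np.all((P>lo)&(P<hi),1);return P[m]
E
python3 - <<'E'
from fit import *
Ws=[xyz(load(n+'0')) for n in('scene','side')]
print('desk z',[np.nanmedian(W[...,2][(abs(W[...,2])<8)]) for W in Ws])
def go(n,lo,hi,sdf,x0):
    Ps=[sel(W,lo,hi) for W in Ws]
    for P in Ps+[np.vstack(Ps)]:
        x,r=fit(P,sdf,x0);print(n,len(P),np.round(x,3),round(r,2))
    return x
go('carrier',[400,-180,5],[510,-90,190],carrier,[455,-137,-.0,0])
xr=go('rail',[510,-400,5],[720,40,230],rail,[615,-181,-.083,0])
go('stand',[450,110,4],[640,400,230],stand,[553,250,-.09,0])
# tapes
for n in('scene','side'):
    c=load(n+'0');x=xr;t=np.linspace(0,140,1401)
    c_,s_=np.cos(x[2]),np.sin(x[2])
    cam=c['pose'][:3,3]
    ax=np.array([x[0],x[1],170+x[3]])+t[:,None]*np.array([-s_,c_,0])
    v=cam-ax;ay=np.array([-s_,c_,0]);v-=(v@ay)[:,None]*ay;v/=np.linalg.norm(v,axis=1)[:,None]
    uv=proj(c,ax+8*v).astype(np.float32)
    g=cv2.cvtColor(c['color'],cv2.COLOR_BGR2GRAY).astype(np.float32)
    I=cv2.remap(g,uv[None,:,0],uv[None,:,1],cv2.INTER_CUBIC)[0]
    w=np.clip(150-I,0,None);
    print(n,[(int(a),int(b)) for a,b in zip(t[::20],I[::20])])
E
```

```text
desk z [np.float64(0.33488873708188294), np.float64(-0.30532189922007547)]
carrier 716 [ 4.60181e+02 -1.36689e+02  1.90000e-02  6.72000e-01] 1.63
carrier 1370 [ 4.49982e+02 -1.34362e+02  3.50000e-02 -2.19000e-01] 0.51
carrier 2086 [ 4.48933e+02 -1.34660e+02  2.40000e-02 -3.60000e-02] 0.87
rail 4796 [ 6.10932e+02 -1.82933e+02 -8.70000e-02  3.53000e-01] 0.72
rail 5357 [ 6.13094e+02 -1.79458e+02 -8.90000e-02 -4.40000e-02] 0.6
rail 10153 [ 6.11939e+02 -1.80326e+02 -8.70000e-02  3.20000e-02] 0.99
stand 3970 [ 5.42390e+02  2.47469e+02 -1.70000e-01  4.12000e-01] 1.19
stand 3556 [ 5.43469e+02  2.49801e+02 -1.09000e-01 -3.20000e-01] 1.06
stand 7526 [ 5.41946e+02  2.48442e+02 -1.07000e-01  2.60000e-02] 1.21
scene [(0, 188), (2, 188), (4, 190), (6, 193), (8, 192), (10, 190), (12, 186), (14, 188), (16, 187), (18, 186), (20, 187), (22, 189), (24, 192), (26, 191), (28, 190), (30, 188), (32, 187), (34, 186), (36, 186), (38, 186), (40, 188), (42, 190), (44, 189), (46, 189), (48, 187), (50, 186), (52, 185), (54, 184), (56, 182), (58, 156), (60, 104), (62, 83), (64, 131), (66, 173), (68, 184), (70, 18
[... 510 characters left out ...]
8, 214), (20, 215), (22, 214), (24, 216), (26, 215), (28, 215), (30, 216), (32, 215), (34, 216), (36, 214), (38, 216), (40, 215), (42, 215), (44, 214), (46, 215), (48, 216), (50, 215), (52, 216), (54, 214), (56, 216), (58, 213), (60, 203), (62, 153), (64, 103), (66, 119), (68, 174), (70, 210), (72, 216), (74, 215), (76, 214), (78, 216), (80, 214), (82, 214), (84, 213), (86, 215), (88, 214), (90, 216), (92, 215), (94, 215), (96, 213), (98, 215), (100, 215), (102, 214), (104, 210), (106, 186), (108, 135), (110, 103), (112, 140), (114, 186), (116, 210), (118, 215), (120, 214), (122, 214), (124, 215), (126, 213), (128, 212), (130, 214), (132, 214), (134, 215), (136, 215), (138, 215), (140, 214)]
```

```bash
python3 - <<'E'
from fit import *
from scipy.spatial.transform import Rotation as R
from cell import manip
s=manip.read_state();print(np.round(R.from_euler('xyz',s['eef_rot']).as_matrix(),3))
Ws=[xyz(load(n+'0')) for n in('scene','side')]
for W in Ws:
    P=sel(W,[400,-180,5],[510,-90,190])
    for x0 in([449,-135,.02],[445,-136,.03],[452,-135,0]):print(fit(P,carrier,x0))
    T=P[P[:,2]>140];print(len(T),T.min(0),T.max(0))
    P=sel(W,[450,110,4],[640,400,230])
    for y in(-.07,-.1,-.13):print('st',fit(P,stand,[543,249,y]))
    b=P[P[:,2]<12];print('plate',cv2.minAreaRect(b[:,:2].astype(np.float32)))
E
```

```text
[[-0.     0.39   0.921]
 [-0.001  0.921 -0.39 ]
 [-1.    -0.001 -0.   ]]
(array([ 4.47830174e+02, -1.38138441e+02,  6.57128603e-02]), np.float64(0.9010170378713336))
(array([ 4.47838034e+02, -1.38189034e+02,  6.45051262e-02]), np.float64(0.8888098157916167))
(array([ 4.47830174e+02, -1.38138441e+02,  6.57128606e-02]), np.float64(0.9010170491212515))
119 [ 440.96455206 -147.8096915   140.96432187] [ 459.04715663 -127.91484088  172.18080972]
st (array([ 5.41043561e+02,  2.46716852e+02, -1.10969644e-01]), np.float64(0.9571824534914359))
st (array([ 5.41043536e+02,  2.46713558e+02, -1.10959398e-01]), np.float64(0.9570308017945912))
st (array([ 5.41043560e+02,  2.46716859e+02, -1.10969759e-01]), np.float64(0.9571860717187697))
plate ((548.1702270507812, 250.50559997558594), (249.8220977783203, 122.34905242919922), 83.29683685302734)
(array([ 4.49984758e+02, -1.34342219e+02,  3.50839701e-02]), np.float64(0.5065069554826911))
(array([ 4.49988816e+02, -1.34339099e+02,  3.50380542e-02]), np.float64(0.5060412926141815))
(array([ 4.49984758e+02, -1.34342220e+02,  3.50839732e-02]), np.float64(0.5065070831835818))
186 [ 441.04585068 -145.88925975  140.50901127] [ 457.44378065 -124.60235291  172.48099488]
st (array([ 5.43452792e+02,  2.49880564e+02, -1.10362903e-01]), np.float64(1.1031943965006832))
st (array([ 5.43452792e+02,  2.49880564e+02, -1.10362902e-01]), np.float64(1.1031944247589394))
st (array([ 5.43465242e+02,  2.49881271e+02, -1.10474891e-01]), np.float64(1.1018343617149071))
plate ((569.16162109375, 250.5133056640625), (255.37542724609375, 144.58836364746094), 83.39730072021484)
```

>>> {"api": "jog_arm", "payload": {
  "series": [0,0,-0.15,0,-0.02,0.06,1,0,0,-1.13,0.234,-0.642,0.076,1,0,0,-1.13,0.234,-0.642,0.076,1,0,0,-1.13,0.234,-0.642,0.076,1,0,0,-1.13,0.234,-0.642,0.076,1,0,0,-1.13,0.234,-0.642,0.076,1,0,0,-1.13,0.234,-0.642,0.076,1,0,0,-1.13,0.234,-0.642,0.076,1,0,0,-1.13,0.234,-0.642,0.076,1,0,0,-1.13,0.234,-0.642,0.076,1,0,0,-1.13,0.234,-0.642,0.076,1,0,0,-1.13,0.234,-0.642,0.076,1,0,0,-1.13,0.234,-0.642,0.076,1,0,0,-1.13,0.234,-0.642,0.076,1,0,0,-1.13,0.234,-0.642,0.076,1,0,0,-1.13,0.234,-0.642,0.076,1],
  "squeeze": 35
}}

```text
clock: 2.15
eef_pos: [448.5, -134.9, 300.7]
eef_rot: [1.212, 1.57, -0.318]
wrist_force: [0.0, -0.6, 1.0]
finger_gap: 93.7
```

```bash
cat > wr.py <<'E'
from fit import *
from scipy.spatial.transform import Rotation as R
from cell import manip
def wrist(name):
    s=manip.read_state();c=manip.camera('wrist');T=np.eye(4);T[:3,:3]=R.from_euler('xyz',s['eef_rot']).as_matrix();T[:3,3]=s['eef_pos']
    c['pose']=T@c['mount'];cv2.imwrite(f'pics/{name}.png',c['color']);np.savez(name+'.npz',**c);return s,c
E
python3 - <<'E'
from wr import *
s,c=wrist('w1');print(np.round(R.from_euler('xyz',s['eef_rot']).as_matrix(),3),s['eef_pos'],s['joints'])
W=xyz(c);P=sel(W,[400,-180,5],[510,-90,190]);print(len(P))
for x0 in([449,-135,.02],[452,-135,0]):print(fit(P,carrier,x0))
T=P[P[:,2]>140];print(len(T),T.min(0),T.max(0))
E
```

```text
[[ 0.     0.999  0.041]
 [-0.     0.041 -0.999]
 [-1.     0.     0.   ]] [ 448.51855993 -134.8680303   300.70047773] [-3.70335430e-01  6.36750977e-02  1.62263482e+00  2.68155079e-05
  1.45477497e+00 -4.11485637e-01]
2106
(array([ 4.47115336e+02, -1.35563662e+02,  3.24168219e-02]), np.float64(0.4439150189851091))
(array([ 4.47115336e+02, -1.35563662e+02,  3.24168220e-02]), np.float64(0.4439150189851091))
466 [ 438.53424798 -145.07312943  140.18328334] [ 454.88410606 -124.96468373  172.0221883 ]
```

View pics/w1.png

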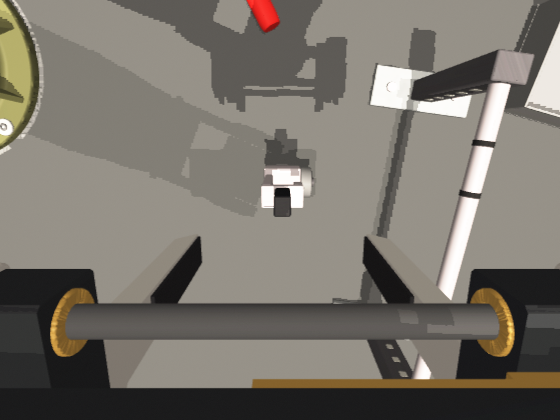

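The wrist view shows the carrier's tab at (282,200) between the open fingers. The rail, with its two bands at (484,143) and (470,195), is on the right. Next I descend and grip.

>>> {"api": "jog_arm", "payload": {
  "series": [0,0,0,-0.001,0,-0.05,1,0,0,0,-0.001,0,-0.1,1,0,0,0,-0.001,0,-0.135,1,0,0,0,-0.001,0,-0.15,1,0,0,0,-0.001,0,-0.15,1,0,0,0,-0.001,0,-0.15,-1,0,0,0,-0.001,0,-0.15,-1,0,0,0,-0.001,0,-0.15,-1,0,0,0,-0.001,0,-0.15,-1,0,0,0,-0.001,0,-0.15,-1,0,0,0,-0.001,0,-0.15,-1],
  "squeeze": 35
}}

```text
clock: 3.58
eef_pos: [447.6, -135.6, 150.4]
eef_rot: [-2.059, 1.571, 2.693]
wrist_force: [-0.1, 1.3, 0.3]
finger_gap: 37.0
```

>>> {"api": "jog_arm", "payload": {
  "series": [0,0,0,0,0,0,-1,0,0,0,0,0,0,-1,0,0,0,0,0,0,-1,0,0,0,0,0,0,-1]
}}

```text
clock: 4.08
eef_pos: [447.6, -135.6, 150.4]
eef_rot: [1.886, 1.571, 0.355]
wrist_force: [1.5, -0.3, -1.9]
finger_gap: 15.8
```

```bash
python3 - <<'E'
from wr import *
c=load('w1');P=sel(xyz(c),[510,-400,5],[720,40,230]);print(len(P))
print(fit(P,rail,[612,-181,-.088,0]),fit(P,rail,[612,-181,-.088]))
E
```

```text
12247
(array([ 6.09914366e+02, -1.80705150e+02, -9.00337185e-02, -4.29619185e-01]), np.float64(0.37077027010492714)) (array([ 6.09992606e+02, -1.80704487e+02, -8.98636148e-02]), np.float64(0.42039838914820393))
```

>>> {"api": "jog_arm", "payload": {
  "series": [0,0,0,0,0,0.03,-1,0,0,0,0,0,0.07,-1,0,0,0,0,0,0.101,-1,0,0,-0.05,0.015,-0.05,0.101,-1,0,0,-0.1,0.035,-0.1,0.101,-1,0,0,-0.131,0.05,-0.14,0.101,-1,0,0,-0.131,0.053,-0.151,0.101,-1,0,0,-0.131,0.053,-0.151,0.101,-1,0,0,-0.131,0.053,-0.151,0.101,-1]
}}

```text
clock: 5.2
eef_pos: [500.4, -285.6, 251.4]
eef_rot: [-2.335, 1.57, 2.287]
wrist_force: [0.0, 0.4, -4.2]
finger_gap: 16.0
```

```bash
python3 - <<'E'
from wr import *
s,c=wrist('w2');print(np.round(R.from_euler('xyz',s['eef_rot']).as_matrix(),3),s['eef_pos'],s['wrist_force'])
W=xyz(c);p=s['eef_pos'];
for n in('side','scene'):
    c=manip.camera(n);np.savez(n+'2.npz',**c)
    P=sel(xyz(c),[440,-340,60],[560,-240,235]);print(n,len(P),fit(P,carrier,[p[0],p[1],-.09,101]))
    crop(c,*((230,220,440,420) if n=='side' else (30,100,250,300)),f'pics/{n}2.png',3)
E
```

```text
[[-0.     0.996 -0.09 ]
 [ 0.    -0.09  -0.996]
 [-1.    -0.    -0.   ]] [ 500.38642226 -285.55769387  251.4477703 ] [ 0.00758316  0.39025288 -4.22834884]
side 1505 (array([ 5.02022425e+02, -2.80568005e+02, -6.94083057e-02,  1.00825420e+02]), np.float64(0.6333288371024146))
scene 868 (array([ 5.00071135e+02, -2.84633163e+02, -8.89824454e-02,  1.01601926e+02]), np.float64(0.7848035292809961))
```

View pics/side2.png

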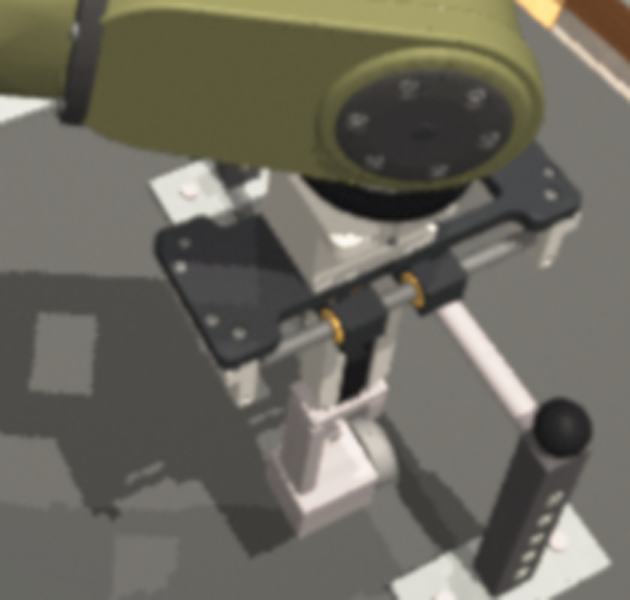

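View pics/scene2.png

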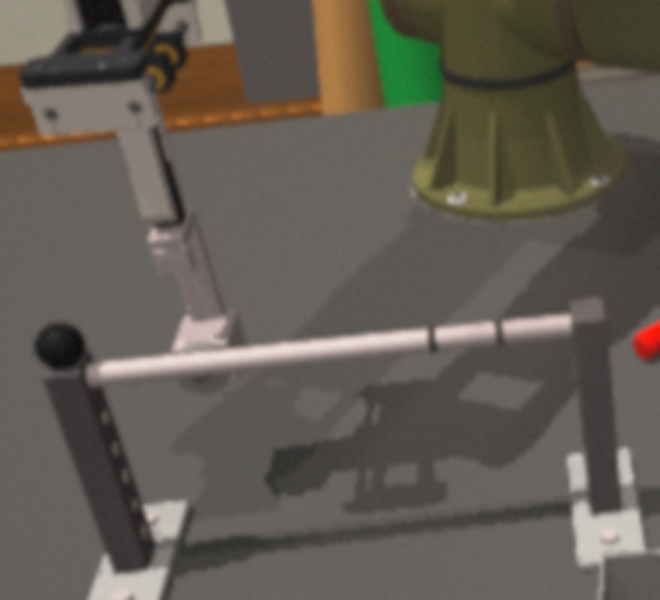

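>>> {"api": "jog_arm", "payload": {
  "series": [0,0,0,0.02,-0.0018,0,-1,0,0,0,0.04,-0.0036,0,-1,0,0,0,0.06,-0.0054,0,-1,0,0,0,0.08,-0.0072,0,-1,0,0,0,0.095,-0.0085,0,-1,0,0,0,0.1,-0.009,0,-1,0,0,0,0.1,-0.009,0,-1,0,0,0,0.1,-0.009,-0.01,-1,0,0,0,0.1,-0.009,-0.02,-1,0,0,0,0.1,-0.009,-0.025,-1,0,0,0,0.1,-0.009,-0.028,-1,0,0,0,0.1,-0.009,-0.028,-1]
}}

```text
clock: 6.85
eef_pos: [600.5, -295.6, 223.4]
eef_rot: [-1.751, 1.571, 2.871]
wrist_force: [0.6, -0.5, -4.5]
finger_gap: 15.9
```

```bash
python3 - <<'E'
from wr import *
s,c=wrist('w3');print(s['eef_pos'],s['wrist_force'],s['moment'])
p=s['eef_pos'];
for n in('side','scene'):
    c=manip.camera(n);np.savez(n+'3.npz',**c)
    f=lambda q: np.minimum(carrier(q),1e9)
    P=sel(xyz(c),[540,-345,60],[660,-200,235])
    both=lambda q: np.minimum(carrier(q),cyl(q,[0,0,170-74],1,8,200))
    print(n,len(P),fit(P,both,[p[0],p[1],-.09,74]))
    crop(c,*((270,220,480,420) if n=='side' else (30,100,250,300)),f'pics/{n}3.png',3)
E
```

```text
[ 600.54543854 -295.60668842  223.35240869] [ 0.60440709 -0.4654748  -4.47339271] [-0.04974228  0.09271    -0.02169116]
side 1874 (array([ 6.01568356e+02, -2.92635960e+02, -1.56281118e-01,  7.32626623e+01]), np.float64(1.1892272643213238))
scene 2326 (array([ 6.01409671e+02, -2.97330219e+02, -7.70417817e-02,  7.40721371e+01]), np.float64(1.6515537627679606))
```

View pics/side3.png

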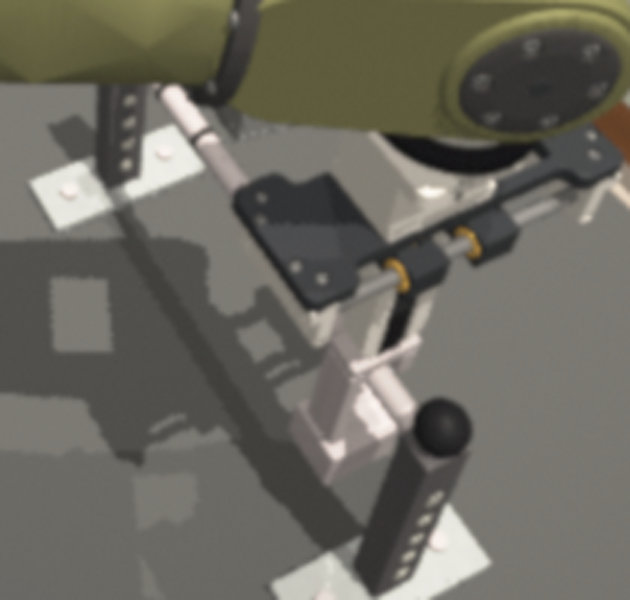

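View pics/scene3.png

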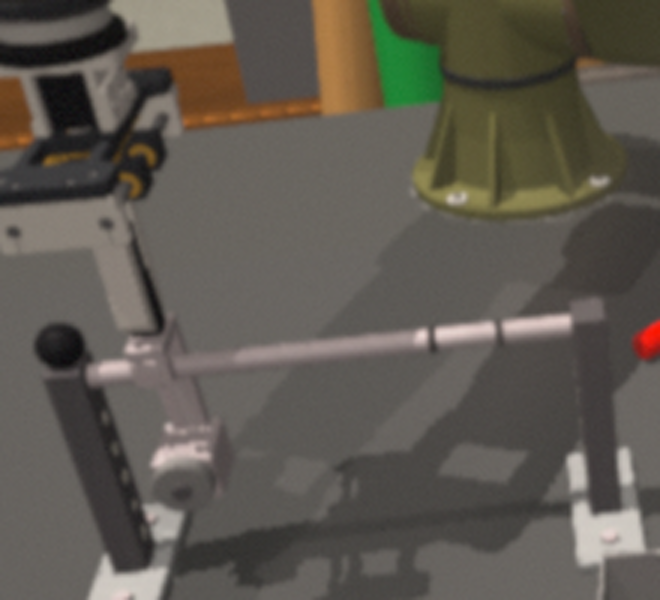

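View pics/w3.png

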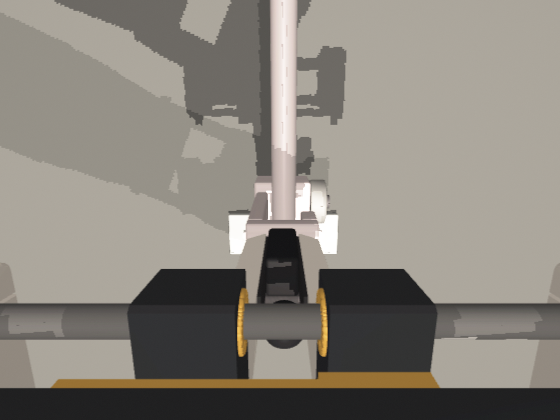

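The hook's lip is past the rail on the far side, and the wrist view shows the rail centred in the hook at (284,200). Next I lower to contact.

>>> {"api": "jog_arm", "payload": {
  "series": [0,0,0,0,0,-0.005,-1,0,0,0,0,0,-0.008,-1,0,0,0,0,0,-0.009,-1,0,0,0,0,0,-0.0095,-1,0,0,0,0,0,-0.0095,-1]
}}

```text
clock: 7.62
eef_pos: [600.6, -295.6, 214.0]
eef_rot: [1.05, 1.571, -0.612]
wrist_force: [-0.3, 0.3, -5.0]
finger_gap: 16.0
```

>>> {"api": "jog_arm", "payload": {
  "series": [0,0,0,0,0,-0.0005,-1,0,0,0,0,0,-0.001,-1,0,0,0,0,0,-0.001,-1]
}}

```text
clock: 8.0
eef_pos: [600.7, -295.7, 213.5]
eef_rot: [1.106, 1.57, -0.556]
wrist_force: [-1.2, -0.4, 1.0]
finger_gap: 16.2
```

Contact is felt: vertical force went from -5 to +1 N. Next I slide the carrier along the rail.

>>> {"api": "jog_arm", "payload": {
  "series": [0,0,0,0.0007,0.008,0,-1,0,0,0,0.002,0.022,0,-1,0,0,0,0.0034,0.038,0,-1,0,0,0,0.005,0.055,0,-1,0,0,0,0.0065,0.072,0,-1,0,0,0,0.008,0.089,0,-1,0,0,0,0.0096,0.106,0,-1,0,0,0,0.0111,0.123,0,-1,0,0,0,0.0126,0.14,0,-1,0,0,0,0.0142,0.157,0,-1,0,0,0,0.0156,0.173,0,-1,0,0,0,0.0167,0.185,0,-1,0,0,0,0.0171,0.189,0,-1,0,0,0,0.0171,0.189,0,-1]
}}

```text
clock: 9.75
eef_pos: [617.8, -105.1, 213.4]
eef_rot: [2.603, 1.57, 0.942]
wrist_force: [0.6, 0.3, 5.5]
finger_gap: 15.9
```

```bash
python3 - <<'E'
from wr import *
s,c=wrist('w4');print(s['eef_pos'],s['wrist_force'],s['moment'])
for n in('side','scene'):
    c=manip.camera(n);np.savez(n+'4.npz',**c)
    crop(c,*((250,200,430,380) if n=='side' else (110,130,270,270)),f'pics/{n}4.png',3.3 if n=='side' else 4)
E
```

```text
[ 617.79556973 -105.11403945  213.42663336] [0.62060824 0.28960096 5.45947331] [-0.01748727  0.09125524  0.01779282]
```

View pics/scene4.png

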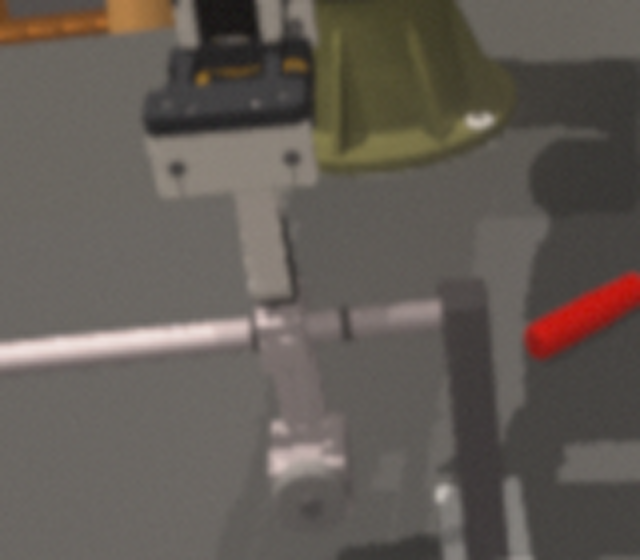

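View pics/side4.png

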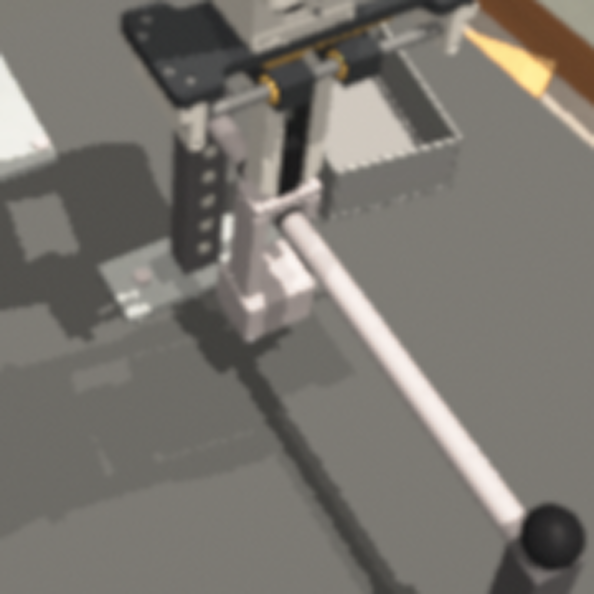

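View pics/w4.png

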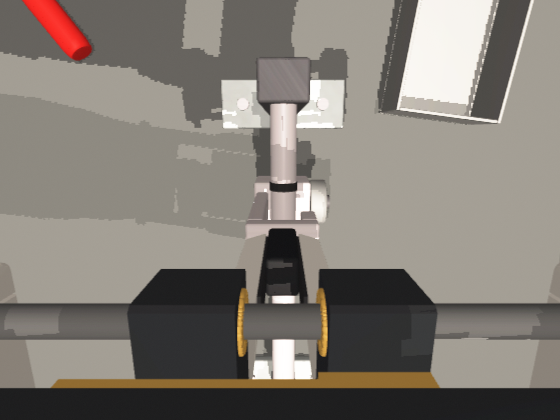

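```bash
python3 - <<'E'
from wr import *
c=load('w4');ay=np.array([.09,.996,0]);t0=np.array([617.8,-105.1,0])
g=cv2.cvtColor(c['color'],cv2.COLOR_BGR2GRAY)
t=np.arange(15,60,1.)
cam=c['pose'][:3,3]
ax=t0+[0,0,170.4]+t[:,None]*ay; v=cam-ax;v-=(v@ay)[:,None]*ay;v/=np.linalg.norm(v,axis=1)[:,None]
uv=proj(c,ax+8*v)
print([(int(a),int(g[int(round(y)),int(round(x))])) for a,(x,y) in zip(t,uv)],uv[0],uv[-1])
W=xyz(c)
for v in range(180,194):print(v,g[v,283],np.round(W[v,283],1))
E
```

```text
[(15, 190), (16, 190), (17, 191), (18, 191), (19, 191), (20, 191), (21, 192), (22, 192), (23, 193), (24, 193), (25, 193), (26, 192), (27, 193), (28, 193), (29, 193), (30, 193), (31, 126), (32, 36), (33, 35), (34, 36), (35, 35), (36, 34), (37, 233), (38, 235), (39, 202), (40, 195), (41, 196), (42, 195), (43, 196), (44, 197), (45, 197), (46, 197), (47, 197), (48, 198), (49, 198), (50, 198), (51, 198), (52, 199), (53, 200), (54, 199), (55, 199), (56, 199), (57, 199), (58, 236), (59, 239)] [283.98759777 217.39386838] [284.04079688 144.72976857]
180 237 [620.6 -67.  178.5]
181 236 [620.5 -67.6 178. ]
182 236 [620.5 -68.3 177.6]
183 231 [620.4 -69.1 176.7]
184 32 [620.4 -69.3 178.8]
185 37 [620.3 -70.  178.3]
186 36 [620.3 -70.7 178. ]
187 36 [620.2 -71.1 178.9]
188 37 [620.1 -71.9 177.8]
189 37 [620.1 -72.5 177.9]
190 37 [620.  -73.1 178.1]
191 49 [620.  -73.7 178.3]
192 128 [619.9 -74.4 177.5]
193 195 [619.9 -74.9 178.3]
```

The far band's centre is 34 mm from the tool and 22.5 mm is wanted, so I slide another 11.5 mm. That matches the estimate from the scene view.

>>> {"api": "jog_arm", "payload": {
  "series": [0,0,0,0.0005,0.006,0,-1,0,0,0,0.001,0.0115,0,-1,0,0,0,0.001,0.0115,0,-1,0,0,0,0.001,0.0115,0.0003,-1]
}}

```text
clock: 10.4
eef_pos: [618.8, -93.8, 213.5]
eef_rot: [2.817, 1.57, 1.156]
wrist_force: [1.2, 2.4, 4.2]
finger_gap: 15.4
```

```bash
python3 - <<'E'
from wr import *
s,c=wrist('w5');print(s['eef_pos'],s['wrist_force'],s['moment'])
p=s['eef_pos'];ay=np.array([.09,.996,0]);g=cv2.cvtColor(c['color'],cv2.COLOR_BGR2GRAY);W=xyz(c)
m=[v for v in range(175,225) if g[v,283]<70 ];print(m,[float(np.round((W[v,283]-p)@ay,1)) for v in m])
c=manip.camera('scene');np.savez('scene5.npz',**c);crop(c,110,130,270,270,'pics/scene5.png',4)
E
```

```text
[618.76307539 -93.79010305 213.49970702] [1.17475029 2.39460286 4.21705281] [ 0.2057753  -0.14238752  0.00573382]
[203, 204, 205, 206, 207, 208, 209] [24.2, 23.4, 22.9, 22.2, 21.7, 21.0, 20.2]
```

View pics/scene5.png

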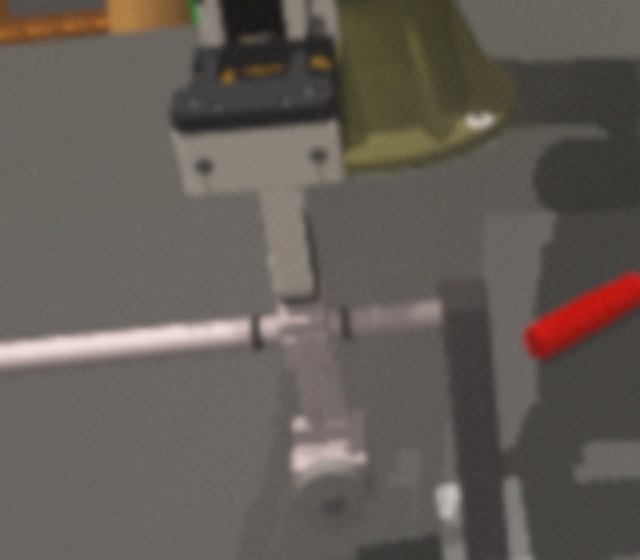

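The hook now sits at columns 278–324 between the bands at 258 and 346, which is centred. Next I release and retreat upward.

>>> {"api": "jog_arm", "payload": {
  "series": [0,0,0,0,0,0,0,0,0,0,0,0,0,0,0,0,0,0,0,0,0,0,0,0,0,0,0,0,0,0,0,0,0,0,0,0,0,0,0,0,0.01,0,0,0,0,0,0,0.03,0,0,0,0,0,0,0.07,0,0,0,0,0,0,0.12,0,0,0,0,0,0,0.12,-1]
}}

```text
clock: 11.75
eef_pos: [619.3, -95.2, 338.3]
eef_rot: [1.451, 1.563, -0.211]
wrist_force: [0.5, 0.4, -1.3]
finger_gap: 40.2
```

```bash
python3 - <<'E'
from wr import *
s,c=wrist('w6');print(s['eef_pos'],s['wrist_force'],s['moment'],s['joints'],s['finger_gap'])
c=manip.camera('scene');np.savez('scene6.npz',**c);crop(c,110,130,270,270,'pics/scene6.png',4)
c=manip.camera('side');np.savez('side6.npz',**c);cv2.imwrite('pics/side6.png',c['color'])
E
```

```text
[619.33124566 -95.2259903  338.27878931] [ 0.54876664  0.39656728 -1.32175061] [-0.00943623  0.09588353  0.0095099 ] [-2.11004153e-01  4.24195216e-01  1.09529534e+00 -3.06616697e-07
  1.61441061e+00 -1.19999385e-01] 40.156412165072254
```

View pics/scene6.png

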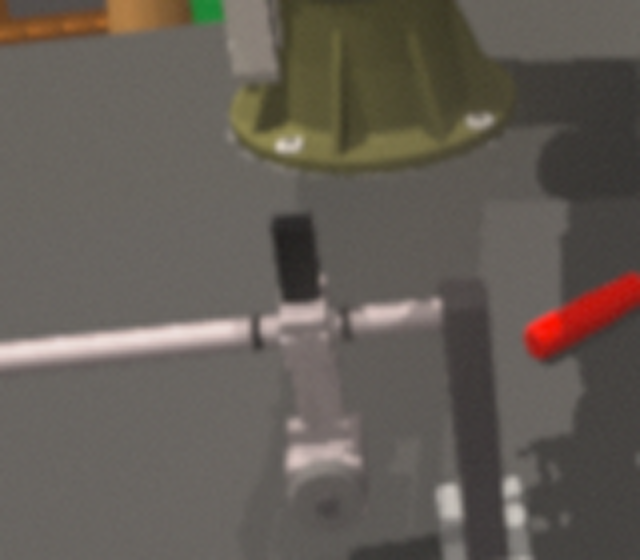

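View pics/w6.png

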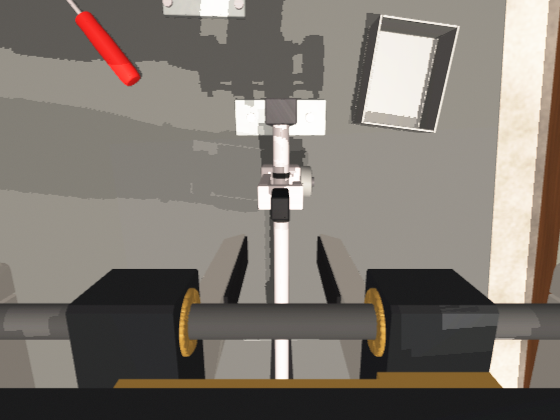

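View pics/side6.png

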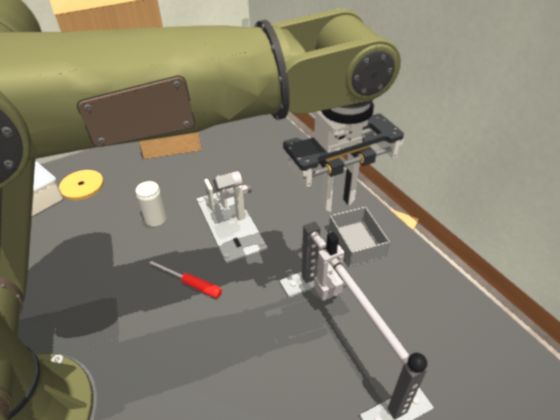

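The carrier hangs on its own, centred between the bands at 258 and 346 in the crop, with the tab upright. Next is the move to the tensioner with the fingers closed.

>>> {"api": "jog_arm", "payload": {
  "series": [0,0,0,-0.01,0.05,0,-1,0,0,0,-0.02,0.1,0,-1,0,0,0,-0.035,0.15,0,-1,0,0,0,-0.045,0.2,-0.005,-1,0,0,-0.02,-0.06,0.25,-0.01,-1,0,0,-0.02,-0.07,0.3,-0.013,-1,0,0,-0.02,-0.077,0.33,-0.013,-1,0,0,-0.02,-0.078,0.341,-0.013,-1,0,0,-0.02,-0.078,0.341,-0.013,-1,0,0,-0.02,-0.078,0.341,-0.013,-1,0,0,-0.02,-0.078,0.341,-0.013,-1]
}}

```text
clock: 13.28
eef_pos: [541.0, 244.9, 320.3]
eef_rot: [0.309, 1.571, -1.374]
wrist_force: [-0.4, -0.4, -0.3]
finger_gap: 0.4
```

```bash
python3 - <<'E'
from wr import *
s,c=wrist('w7');print(s['eef_pos'],s['wrist_force'],s['joints'],s['finger_gap'])
W=xyz(c);P=sel(W,[450,110,4],[640,400,215]);print(len(P))
for y in(-.07,-.13):print('st',fit(P,stand,[543,249,y]))
c=manip.camera('scene');cv2.imwrite('pics/scene7.png',c['color'])
E
```

```text
[541.01973749 244.91341481 320.25297925] [-0.35229128 -0.38575205 -0.33349402] [ 3.63451339e-01  3.51146977e-01  1.23469228e+00 -7.61842518e-05
  1.55576619e+00  4.75781574e-01] 0.386112405530637
12845
st (array([ 5.40709364e+02,  2.49368689e+02, -1.13481533e-01]), np.float64(0.70353629249297))
st (array([ 5.40707407e+02,  2.49369053e+02, -1.13510594e-01]), np.float64(0.70353629249297))
```

View pics/w7.png

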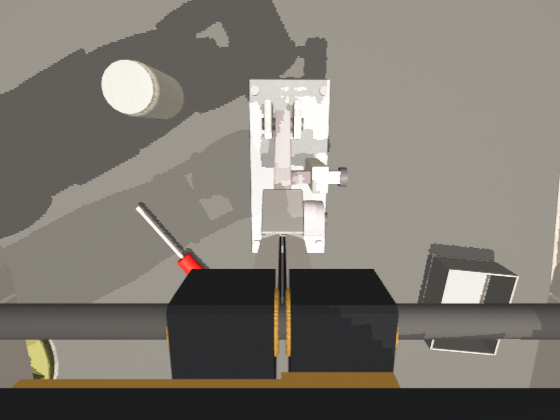

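View pics/scene7.png

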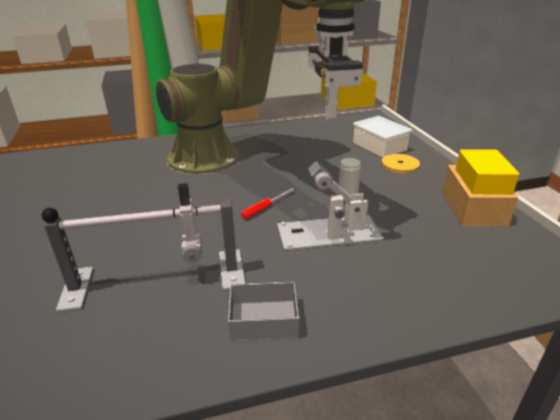

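```bash
python3 - <<'E'
import numpy as np
S=np.array([541,249.,0]);yw=-.112;ay=np.array([-np.sin(yw),np.cos(yw)]);C=np.array([540.68,245.9,320.25])
for th in [-.12,-.03,0,.05,.1,.15,.2,.25,.3,.35,.4,.45,.5,.55,.6,.63,.66,.69,.72,.76,.8,.84,.87]:
    e=.8-th;n=np.array([np.sin(e),np.cos(e)]);
    if th<0: e=.8
    d=np.array([-np.cos(e),np.sin(e)]);n=np.array([np.sin(e),np.cos(e)])
    p=np.array([70,75])+130*d+14*n
    if th<0:p[1]+= -th*200
    y=p[0]+8*np.clip(e/.25,-1,1)
    w=np.array([*(S[:2]+ay*y),p[1]+19])
    print(th,np.round((w-C)/1000,4))
E
```

```text
-0.12 [ 0.      0.0006 -0.0992]
-0.03 [ 0.      0.0006 -0.1172]
0 [ 0.      0.0006 -0.1232]
0.05 [-0.0005 -0.0044 -0.1274]
0.1 [-0.0011 -0.0092 -0.1318]
0.15 [-0.0016 -0.0138 -0.1364]
0.2 [-0.0021 -0.0182 -0.1413]
0.25 [-0.0025 -0.0223 -0.1464]
0.3 [-0.003  -0.0261 -0.1516]
0.35 [-0.0034 -0.0297 -0.1571]
0.4 [-0.0037 -0.033  -0.1627]
0.45 [-0.0041 -0.036  -0.1685]
0.5 [-0.0044 -0.0387 -0.1745]
0.55 [-0.0047 -0.0411 -0.1805]
0.6 [-0.0051 -0.0448 -0.1867]
0.63 [-0.0053 -0.0469 -0.1905]
0.66 [-0.0055 -0.0489 -0.1942]
0.69 [-0.0057 -0.0507 -0.1981]
0.72 [-0.0059 -0.0525 -0.2019]
0.76 [-0.0062 -0.0546 -0.2071]
0.8 [-0.0064 -0.0565 -0.2122]
0.84 [-0.0066 -0.0582 -0.2175]
0.87 [-0.0067 -0.0594 -0.2214]
```

>>> {"api": "jog_arm", "payload": {
  "series": [0,0,0,0,0.0006,-0.04,-1,0,0,0,0,0.0006,-0.08,-1,0,0,0,0,0.0006,-0.1,-1,0,0,0,0,0.0006,-0.112,-1,0,0,0,0,0.0006,-0.118,-1,0,0,0,0,0.0006,-0.123,-1,0,0,0,-0.0005,-0.0044,-0.1274,-1,0,0,0,-0.001,-0.0092,-0.1318,-1,0,0,0,-0.0016,-0.0138,-0.1364,-1,0,0,0,-0.002,-0.0182,-0.1413,-1,0,0,0,-0.0025,-0.0223,-0.1464,-1,0,0,0,-0.003,-0.026,-0.1516,-1,0,0,0,-0.003,-0.026,-0.1516,-1],
  "squeeze": 20
}}

```text
clock: 15.0
eef_pos: [537.6, 219.4, 168.1]
eef_rot: [-0.566, 1.57, -2.248]
wrist_force: [1.5, 1.8, 2.2]
finger_gap: 0.4
```

```bash
python3 - <<'E'
from wr import *
s,c=wrist('w8');print(s['eef_pos'],s['wrist_force'])
c=manip.camera('scene');np.savez('scene8.npz',**c);crop(c,260,120,400,255,'pics/scene8.png',4.4)
c=manip.camera('side');crop(c,130,120,280,270,'pics/side8.png',4)
E
```

```text
[537.63851273 219.35692037 168.1495374 ] [1.53628978 1.83489617 2.23615138]
```

View pics/scene8.png

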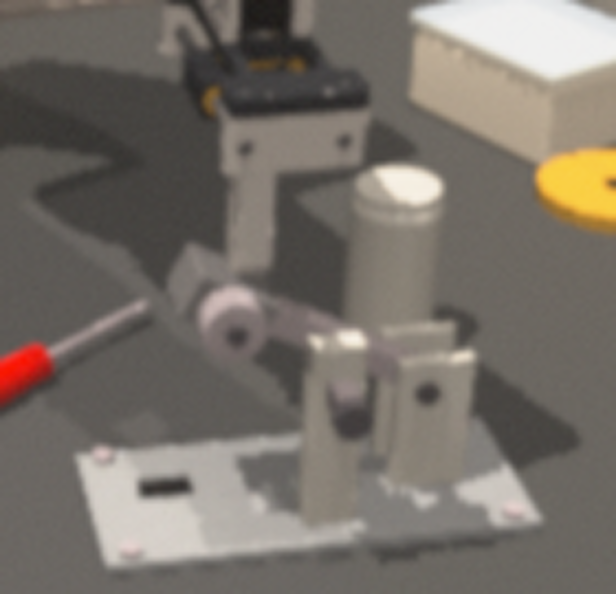

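View pics/side8.png

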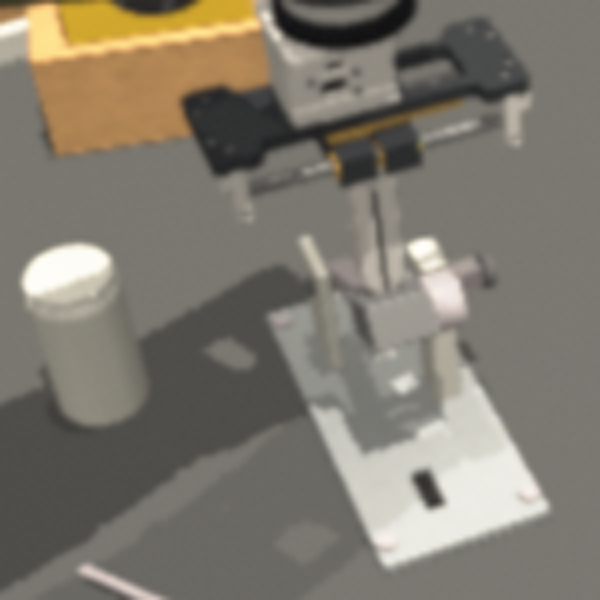

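The fingertips are on the grey pad and the arm is partly down, at about 0.3 rad. The contact is somewhat toward the pad's inner end, so I drift about 6 mm outward as I press on.

>>> {"api": "jog_arm", "payload": {
  "series": [0,0,0,-0.0004,-0.0067,-0.0045,-1,0,0,0,-0.0007,-0.013,-0.009,-1,0,0,0,-0.0011,-0.016,-0.015,-1,0,0,0,-0.0014,-0.0187,-0.021,-1,0,0,0,-0.0017,-0.0211,-0.027,-1,0,0,0,-0.0019,-0.023,-0.031,-1,0,0,0,-0.0021,-0.0248,-0.035,-1,0,0,0,-0.0023,-0.0268,-0.038,-1,0,0,0,-0.0023,-0.0268,-0.038,-1]
}}

```text
clock: 16.27
eef_pos: [535.4, 193.2, 130.5]
eef_rot: [-3.085, 1.571, 1.516]
wrist_force: [-0.7, 4.2, 3.8]
finger_gap: 0.6
```

```bash
python3 - <<'E'
from wr import *
s,c=wrist('w9');print(s['eef_pos'],s['wrist_force'])
c=manip.camera('scene');np.savez('scene9.npz',**c);crop(c,260,120,400,255,'pics/scene9.png',4.4)
E
```

```text
[535.36336806 193.20591349 130.50383739] [-0.65510778  4.16212732  3.76145556]
```

View pics/scene9.png

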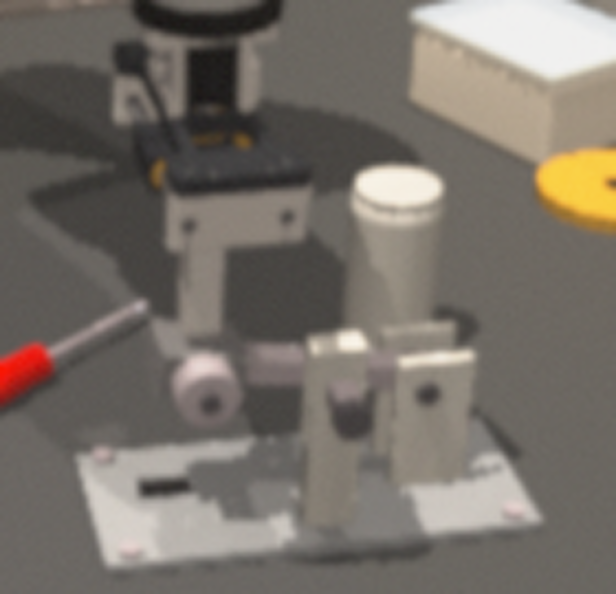

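View pics/w9.png

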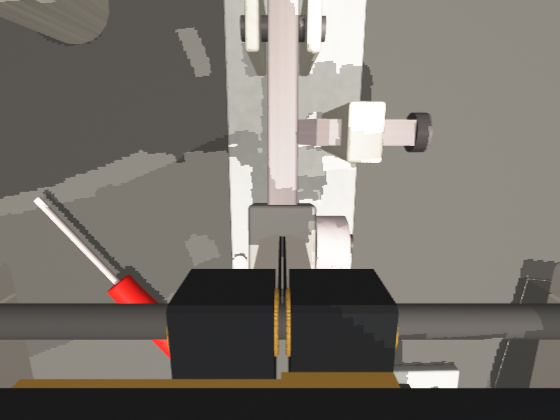

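```bash
cat >> wr.py <<'E'
def elev(c,u=(272,294),v=(90,195)):
    W=xyz(c)[v[0]:v[1],u[0]:u[1]].reshape(-1,3);W=W[np.isfinite(W[:,0])]
    ay=np.array([.112,.994]);s=W[:,:2]@ay;z=W[:,2]
    for _ in range(5):
        k=np.polyfit(s,z,1);r=abs(z-np.polyval(k,s));m=r<max(2,2*np.median(r));s,z=s[m],z[m]
    return .8-np.arctan(-k[0]),len(s),np.median(abs(z-np.polyval(k,s)))
E
python3 - <<'E'
from wr import *
print(elev(load('w9'),v=(40,195)),elev(load('w9'),v=(90,195)), elev(load('w7'),(278,288),(130,185)))
E
```

```text
(np.float64(0.6352949773520629), 3381, np.float64(0.44257765845040353)) (np.float64(0.6355970422219603), 2291, np.float64(0.44393911345721904)) (np.float64(-0.002527634636456999), 534, np.float64(0.5388890250764007))
```

>>> {"api": "jog_arm", "payload": {
  "series": [0,0,0,-0.0002,-0.0015,-0.003,-1,0,0,0,-0.0003,-0.003,-0.006,-1,0,0,0,-0.0005,-0.0045,-0.009,-1,0,0,0,-0.0006,-0.0055,-0.012,-1,0,0,0,-0.0008,-0.0065,-0.015,-1,0,0,0,-0.0009,-0.0075,-0.018,-1,0,0,0,-0.0009,-0.0075,-0.018,-1]
}}

```text
clock: 17.25
eef_pos: [534.5, 185.4, 112.5]
eef_rot: [0.011, 1.571, -1.671]
wrist_force: [-0.4, 3.0, 5.7]
finger_gap: 0.1
```

```bash
python3 - <<'E'
from wr import *
s,c=wrist('w10');print(s['eef_pos'],s['wrist_force'],elev(c,v=(90,180)))
E
```

```text
[534.51886499 185.44693284 112.51153113] [-0.43950017  3.00019801  5.67724392] (np.float64(0.7756216915350113), 1613, np.float64(0.4259196072613918))
```

View pics/w10.png

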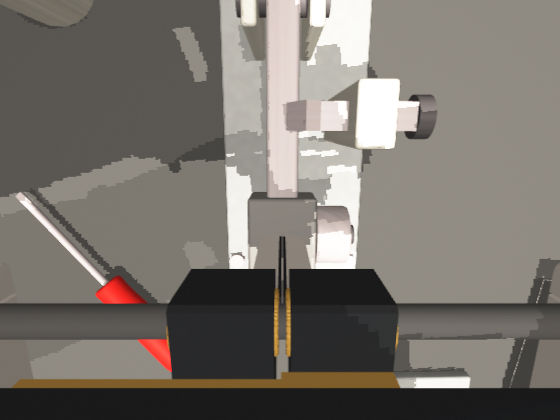

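The pawl's nose now overlaps the arm at (287,115), where it was pushed aside at 297 before, so it has clicked at about 0.78. I push gently a little further.

>>> {"api": "jog_arm", "payload": {
  "series": [0,0,0,-0.0001,-0.001,-0.003,-1,0,0,0,-0.0002,-0.002,-0.006,-1,0,0,0,-0.0003,-0.003,-0.009,-1,0,0,0,-0.0004,-0.0035,-0.0115,-1,0,0,0,-0.0004,-0.0035,-0.0125,-1,0,0,0,-0.0004,-0.0035,-0.0125,-1,0,0,0,-0.0004,-0.0035,-0.0125,-1]
}}

```text
clock: 18.18
eef_pos: [534.2, 182.0, 100.3]
eef_rot: [1.765, 1.57, 0.083]
wrist_force: [0.2, 4.1, 7.2]
finger_gap: 0.5
```

```bash
python3 - <<'E'
from wr import *
s,c=wrist('w11');print(s['clock'],s['eef_pos'],s['wrist_force'],elev(c,v=(90,180)))
c=manip.camera('scene');np.savez('scene11.npz',**c);cv2.imwrite('pics/scene11.png',c['color']);crop(c,110,110,400,260,'pics/scene11c.png',2.7)
E
```

```text
18.175 [534.22971122 182.03210589 100.34885839] [0.24753247 4.05692375 7.15662564] (np.float64(0.8648565863122406), 1458, np.float64(0.42680780427910037))
```

View pics/w11.png

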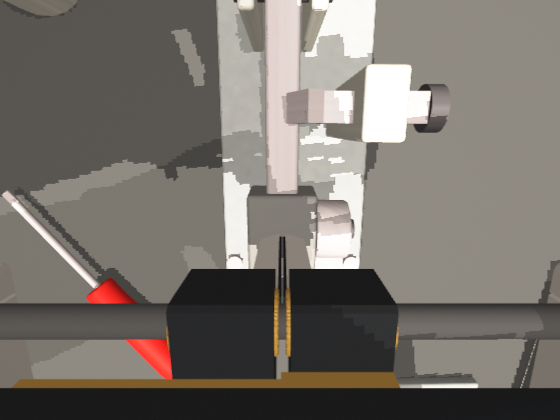

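View pics/scene11c.png

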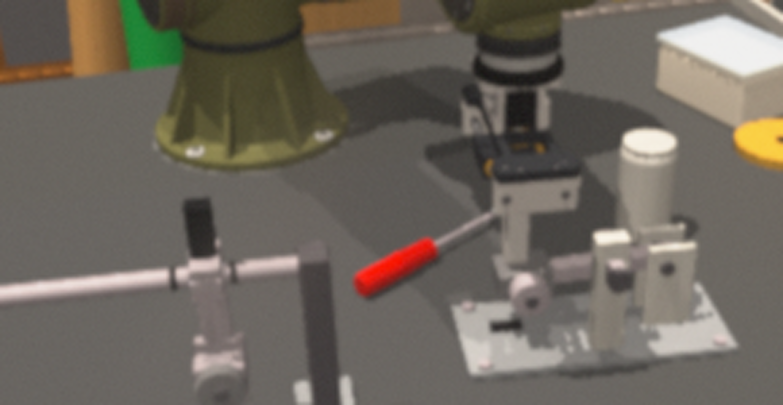

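The arm is at 0.865 with the pawl out over it at (300,107). The fingertips are on the pad, and the carrier is still centred between its bands. Handing in.

```bash
python3 -c "
from cell import manip
print(manip.sign_off())"
```

```text
the job is handed in; nothing more can be done
None
```

The carrier now hangs on the rail between the two tape bands, and the tensioner is held down clear of the pawl. I handed the job in at about 18 s of the 59 s allowed.

- **Carrier:** I hooked it onto the rail about 43 mm from the knob-end upright. I then slid it about 200 mm in light contact with the rail and let go. At release the far band's centre was 22.2 mm from the hook's centre, against 22.5 mm for exact centring. The last scene picture still shows it upright and centred.
- **Tensioner:** I pressed it down at the idler pad with closed fingers. At 0.78 rad the wrist picture showed the pawl's nose back out over the arm. I then pushed on to 0.865 rad, inside the 0.76–0.98 window and short of the stop at 1.0. I handed in with the fingers still holding it at about 7–8 N.
- **Bystanders:** I kept clear of the screwdriver, can and bin. I compared their positions only by eye in the pictures, not by measurement.
- **Disagreements:** The fixed cameras differed by about 2–4 mm, so I went by the wrist camera for the fine positions. A few automatic fits of the carrier's position also disagreed: one in the first scene picture and those with the carrier in the gripper. I relied on the other measurements and the pictures instead. No final check failed.

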